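# Find the brass hose fitting by heft at the garden-centre counter

### The job

A customer wants the brass hose fitting, which is in the heaviest of the three identical closed green tins: find it by lifting tins and feeling their weight. Set the two lighter tins down, standing in the blue tray, without dropping or knocking over any tin, and leave the pot, carton and stapler where they are. Finish while still holding the heaviest tin up in the gripper, upright and still, at least 12 cm above the counter: it is not put down or let go.

Things in the scene. Friction and masses are not known exactly. Their poses are not given: they have to be found in the camera images.
- tin_a: closed round tin, green with a cream paper band low down and a flat brass-coloured lid; 62 mm diameter (lid 64 mm), 82 mm tall, lid fixed on. Origin at the centre of its underside, z up along the tin. The three tins look exactly alike; each has one hidden fitting inside with 2 to 4 mm of play. One tin, any of the three, weighs 0.50 to 0.64 kg, the other two 0.15 to 0.26 kg each. Stands on the counter at the start, apart from the others, on the robot's right half
- tin_b: closed round tin, green with a cream paper band low down and a flat brass-coloured lid; 62 mm diameter (lid 64 mm), 82 mm tall, lid fixed on. Origin at the centre of its underside, z up along the tin. The three tins look exactly alike; each has one hidden fitting inside with 2 to 4 mm of play. One tin, any of the three, weighs 0.50 to 0.64 kg, the other two 0.15 to 0.26 kg each. Stands on the counter at the start, apart from the others, on the robot's right half
- tin_c: closed round tin, green with a cream paper band low down and a flat brass-coloured lid; 62 mm diameter (lid 64 mm), 82 mm tall, lid fixed on. Origin at the centre of its underside, z up along the tin. The three tins look exactly alike; each has one hidden fitting inside with 2 to 4 mm of play. One tin, any of the three, weighs 0.50 to 0.64 kg, the other two 0.15 to 0.26 kg each. Stands on the counter at the start, apart from the others, on the robot's right half
- tray: blue open letter tray fixed to the counter on the robot's left half; outside 200 mm along its x, 300 mm along its y, walls 22 mm high and 5 mm thick, flat inner floor 5 mm above the counter. Origin at the centre of its underside, z up
- pot: small terracotta flower pot, a bystander, 90 mm across the rim, 80 mm tall, origin at the centre of its underside; stands beyond the tins
- carton: yellow carton, a bystander, 60 x 100 x 70 mm tall, origin at the centre of its underside; stands beyond the tins
- stapler: red and black stapler, a bystander, 30 x 130 mm, 45 mm tall, long along its y, origin at the centre of its underside; lies beyond the tray, clear of it
There are look-alikes about, which are no part of the job. What is shaped like the tin_b but pink or turquoise is not meant. Leave any red look-alike of the tin_a alone.

How it is judged:
By the outcome, as a careful person would: the job done as asked, in the order asked, and still so for the second after the job is handed in, while the arm keeps its last pose, push and grip.
It also fails if it takes over 72 s, if anything falls off the work surface, if the arm or the gripper's body presses on something with over 40 N, if the wrist force passes 120 N, or if a joint passes its speed limit or range.

### The arm

A 6-joint arm with a two-finger parallel gripper is mounted at the origin on the work surface. World frame = base frame: x ahead of the robot, y to its left, z up, the work surface at z = 0. Lengths are in mm, angles in rad, forces in N, time in s.
With the tool pointing down it reaches from about 375 to 975 mm from the base axis. Payload 3.8 kg.
Tool frame: the origin (TCP) lies on the front face of the gripper's body, between the roots of the fingers; the fingertips stand 64 mm ahead of it and the grasp point (between the pads) lies 45 mm ahead of it; z points along the fingers, x is the direction in which the jaws open and shut, and the axes are right-handed (so a half turn about z gives the same grasp; the last joint's range is limited). The gripper opens to 88 mm and grips with 3 to 60 N. Pads are 18 mm wide; open, the fingers measure 123 mm over their backs; the gripper's body (75 mm by 187 mm) begins 45 mm behind the grasp point.
Start: joints at [-1.34, 0.264, 1.604, -0, 1.274, -0.037], TCP at [178.607, -650.936, 302.706] pointing down, gripper open.
Joint ranges: [-2.63, 2.63], [-0.94, 2.18], [0.31, 2.57], [-1.31, 4.45], [0, 2.66], [-2.55, 2.55]. Speed limits (rad/s): [2.57, 2.57, 3.14, 3.14, 3.14, 3.14].

### API

Orientations are given as a unit quaternion [w, x, y, z].
In Python, from plant import arm gives the robot as it stands.
- The arm moves only by the tool drive_tool, never from a script. Its arguments are lists of equal length, an entry for each row: "angular": the turn, a rotation vector about the tool's x, y, z in rad, a list of three; "slide": the shift along the tool's x, y, z in cm, a list of three; "claw": the finger opening in cm, from 0 to 8.81. In form: {"angular": [[ax, ay, az], ...], "slide": [[tx, ty, tz], ...], "claw": [claw, ...]}. A call has 1 to 5 rows; each row shifts and turns the commanded pose from where the row before left it, along the tool's axes as they then stand; what a row does not reach is not made up. A row lasts 1/12 s, in which the tool goes at most 41.7 mm and 7.16 degrees, less where a joint would pass 70% of its speed; a pose out of reach is approached as far as the arm can. A call is refused whole if a number of a shift passes 4.17 or a number of a turn 0.125, either way. A call with a gripper value outside its range is refused whole. The fingers move at their own pace and stop on an object; the grip force is fixed at half the most. Time passes only in rows, so rows that do not move let the fingers close. It gives the time, the measured TCP pose, the force and the opening at its end, in the units of the state.
- arm.observe(): the state, without advancing time (a new reading comes with each control period).
- arm.capture(name): name is "side" or "top"; returns a dict with "img" (400x640x3 uint8, red, green, blue), "fx", "fy", "cx", "cy" (pixels), "R" (3x3) and "t" (3): a world point X has camera coordinates R X + t. Camera axes: x right, y down, z forward; pixel columns grow to the right and rows downward; lengths in mm; the calibration is good to about 2 mm. A picture is of the moment at which its call begins. There is no depth.
- arm.finish_job(): hands the job in, once; it reports no verdict.
The state is a dict: "time": time; "joint_positions": joint angles; "qd": joint speeds; "joint_efforts": joint torques, N m; "position": TCP position; "ee_rot": TCP orientation; "force": force on the tool from outside, world axes, zero at the start; "wrist_torque": the same for the moment, N m; "finger_gap": finger opening in mm.
Only numpy, scipy, OpenCV 4.12 (cv2) and the standard library are available. Lean on these libraries where they do the work, as an engineer would, in place of code of your own. Each camera call takes 0.05 s, during which the arm holds its last target. There are 200 camera calls.

## Working session

There is one attempt and no reset: what is moved stays moved. The work goes in short steps, Python scripts to look and compute and a tool call to move; the robot and the scene stay as the last step left them, time stands still between calls to the robot, and variables do not carry over. Pictures are saved under pics/ and viewed, about 8 in all and at most 12, crops included, and the job is handed in when it is done.

Besides the shell and the picture viewer there is one more tool, called after ">>>" in YAML: its name, and indented under it one key for each argument. drive_tool: Moves the arm, as the interface text tells. Its arguments: {"type":"object","properties":{"angular":{"type":"array","items":{"type":"array","items":{"type":"number"}}},"slide":{"type":"array","items":{"type":"array","items":{"type":"number"}}},"claw":{"type":"array","items":{"type":"number"}}},"required":["angular","slide","claw"]}

```bash
mkdir -p pics; ls
python3 - <<'E'
from plant import arm
import cv2
for n in("top","side"):
    c=arm.capture(n); cv2.imwrite(f"pics/{n}0.png",c["img"][:,:,::-1]); print(n,{k:c[k] for k in c if k!="img"})
print(arm.observe())
E
```

```text
pics
top {'fx': 394.60860761736666, 'fy': 394.60860761736666, 'cx': 307.92034703831797, 'cy': 195.86238451495083, 'R': array([[ 0.00744533, -0.99990135, -0.01191074],
       [-0.98923886, -0.0056244 , -0.1462014 ],
       [ 0.14611998,  0.01287108, -0.98918314]]), 't': array([-91.22588769, 565.53601382, 933.83226578])}
side {'fx': 420.52731719945376, 'fy': 420.52731719945376, 'cx': 317.1046931619419, 'cy': 187.93863945700443, 'R': array([[-0.99563039, -0.08997198, -0.02500325],
       [-0.02454772,  0.51050706, -0.85952309],
       [ 0.09009733, -0.85515354, -0.51048495]]), 't': array([526.26035793,  89.09328025, 921.58351813])}
{'time': 0.1, 'joint_positions': array([-1.33989340e+00,  2.64687873e-01,  1.60519324e+00,  9.93558037e-06,
        1.27369503e+00, -3.68827554e-02]), 'qd': array([ 0.00062848, -0.00137358, -0.00406319,  0.00096237, -0.00068053,
       -0.00079013]), 'joint_efforts': array([ 1.32439759e-04, -5.03617358e+01, -3.58072686e+01,  7.30691291e-02,
        2.33198184e-02, -5.06705146e-05]), 'position': array([ 178.50186026, -650.45900758,  301.52946631]), 'ee_rot': array([-6.33715386e-04,  7.95170620e-01, -6.06384945e-01, -7.62878267e-04]), 'force': array([ 0.23468584, -0.55945341, -0.33359326]), 'wrist_torque': array([-0.0133877 ,  0.02573043,  0.03347329]), 'finger_gap': 88.1771360069468}
```

View pics/top0.png

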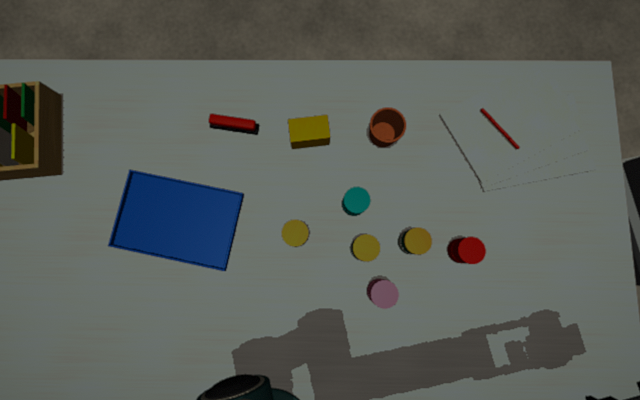

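View pics/side0.png

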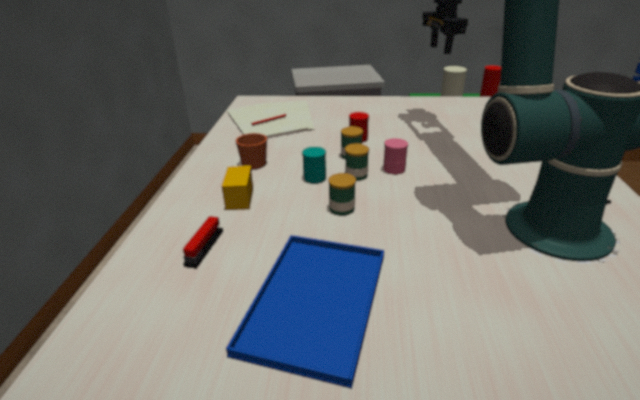

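The top view shows brass lids at about (295,233), (366,248) and (417,241). The look-alikes are turquoise (356,201), pink (384,293) and red (467,250). In the side view the green tins with cream bands have their lids at (342,180), (357,149) and (352,132). I'm choosing the three brass lids and will check them in one crop.

```bash
cat > h.py <<'E'
import numpy as np,cv2
from plant import arm
def back(c,u,v,z):
    d=c["R"].T@np.array([(u-c["cx"])/c["fx"],(v-c["cy"])/c["fy"],1]); o=-c["R"].T@c["t"]
    return (o+d*(z-o[2])/d[2])[:2]
def proj(c,X):
    p=c["R"]@np.array(X,float)+c["t"]; return c["fx"]*p[0]/p[2]+c["cx"],c["fy"]*p[1]/p[2]+c["cy"]
def blobs(c,lo,hi,z,amin=60):
    m=cv2.inRange(cv2.cvtColor(c["img"],cv2.COLOR_RGB2HSV),lo,hi)
    n,_,s,ce=cv2.connectedComponentsWithStats(m)
    return [(ce[i].round(1),s[i,4],back(c,*ce[i],z).round(1)) for i in range(1,n) if s[i,4]>amin]
def state():
    o=arm.observe(); print({k:np.round(o[k],3) for k in("time","position","ee_rot","force","finger_gap")}); return o
E
python3 - <<'E'
from h import *
c=arm.capture("top"); s=arm.capture("side")
print("top"); [print(*b) for b in blobs(c,(18,120,60),(32,255,255),82)]
print("side"); [print(*b) for b in blobs(s,(12,110,60),(30,255,255),82,40)]
for n,p in dict(pot=(387,120),turq=(356,201),pink=(384,293),red=(471,250),cart=(309,128)).items(): print(n,back(c,*p,80).round())
m=cv2.inRange(cv2.cvtColor(c["img"],cv2.COLOR_RGB2HSV),(105,150,40),(125,255,255))
k=max(cv2.findContours(m,0,1)[0],key=cv2.contourArea); b=cv2.boxPoints(cv2.minAreaRect(k)); print([back(c,*p,22).round() for p in b])
a=cv2.resize(c["img"][180:320,270:500],None,fx=2.6,fy=2.6);d=cv2.resize(s["img"][100:220,290:420],None,fx=2.15,fy=2.15)
o=np.zeros((a.shape[0]+d.shape[0],a.shape[1],3),np.uint8);o[:a.shape[0]]=a;o[a.shape[0]:,:d.shape[1]]=d
cv2.imwrite("pics/crop.png",o[:600,:,::-1])
E
```

```text
top
[ 30.4 134.7] 666 [707.3 590.7]
[308.6 128.3] 935 [725.8 -88.5]
[ 12.6 140.4] 141 [692.5 633.1]
[294.8 232.6] 557 [473.1 -58.1]
[417.5 240.6] 580 [ 456.8 -342.9]
[365.8 247.4] 579 [ 440.2 -223. ]
side
[352. 131.] 202 [ 456.  -334.5]
[196.8 137.2] 96 [ 895.4 -276.5]
[355.9 149. ] 259 [ 443.7 -215.4]
[630.8 172.6] 530 [-182.8 -113.8]
[237.5 186.4] 1164 [708.4  -9.4]
[342.2 180.4] 351 [473.1 -47.7]
pot [ 748. -279.]
turq [ 549. -202.]
pink [ 337. -263.]
red [ 436. -466.]
cart [727. -89.]
[array([441., 408.]), array([639., 381.]), array([575.,  78.]), array([381., 113.])]
```

View pics/crop.png

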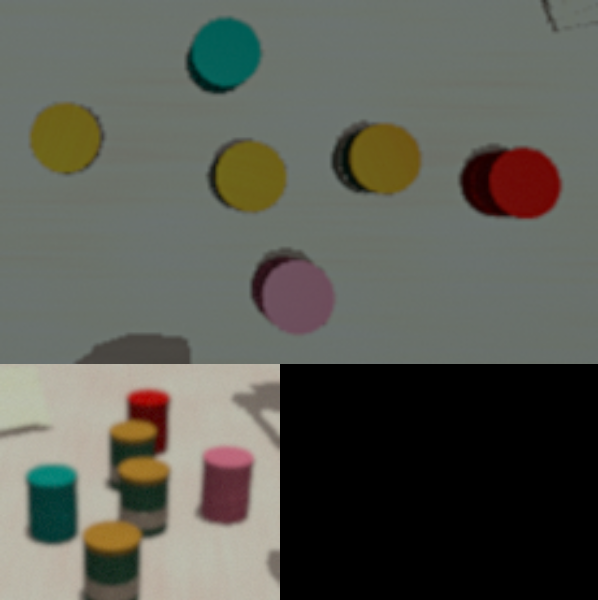

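All three chosen tins are confirmed green with a brass lid and a cream band: T1≈(473,-58), T2≈(440,-222), T3≈(457,-342). I'm going above T3 first.

>>> drive_tool:
  angular:
    - [0,0,0]
    - [0,0,0]
    - [0,0,0]
    - [0,0,0]
    - [0,0,0]
  slide:
    - [-2.24,-3.5,0]
    - [-2.24,-3.5,0]
    - [-2.24,-3.5,0]
    - [-2.24,-3.5,0]
    - [-2.24,-3.5,0]
  claw: [8.8,8.8,8.8,8.8,8.8]

```text
time: 0.62
position: [318.5, -495.0, 302.5]
ee_rot: [-0.0, 0.795, -0.607, -0.0]
force: [1.1, -0.1, -0.6]
finger_gap: 88.0
```

>>> drive_tool:
  angular:
    - [0,0,0]
    - [0,0,0]
    - [0,0,0]
    - [0,0,0]
    - [0,0,0]
  slide:
    - [-2.24,-3.5,0]
    - [-2.24,-3.5,0]
    - [-2.24,-3.5,0]
    - [-2.24,-3.5,0]
    - [-2.24,-3.5,0]
  claw: [8.8,8.8,8.8,8.8,8.8]

```text
time: 1.03
position: [457.8, -340.5, 302.7]
ee_rot: [0.0, 0.795, -0.606, 0.0]
force: [0.1, 0.1, 0.2]
finger_gap: 88.3
```

>>> drive_tool:
  angular:
    - [0,0,0]
    - [0,0,0]
    - [0,0,0]
  slide:
    - [0,0,3.5]
    - [0,0,3.5]
    - [0,0,3.5]
  claw: [8.8,8.8,8.8]

```text
time: 1.28
position: [458.2, -341.5, 197.6]
ee_rot: [0.0, 0.796, -0.605, 0.001]
force: [0.1, 0.0, -0.5]
finger_gap: 87.9
```

Run:
```python
from h import *
o=state(); s=arm.capture("side"); cv2.imwrite("pics/s1.png",cv2.resize(s["img"][40:240,220:480],None,fx=3,fy=3)[:,:,::-1])
```

```text
{'time': np.float64(1.283), 'position': array([ 458.183, -341.477,  197.585]), 'ee_rot': array([ 0.   ,  0.796, -0.605,  0.001]), 'force': array([ 0.064,  0.044, -0.519]), 'finger_gap': np.float64(87.905)}
```

View pics/s1.png

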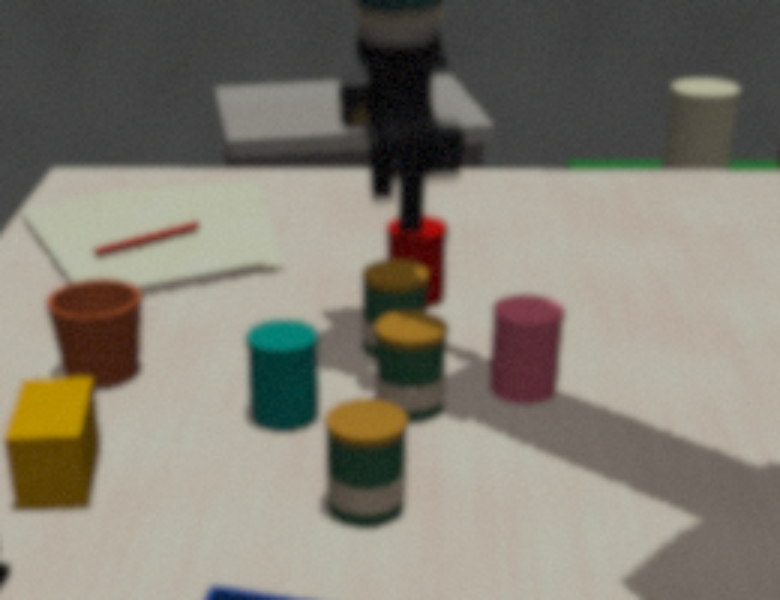

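The fingers straddle T3's lid in the side view (crop x 382 and 411, lid at 397). I'm descending and gripping.

>>> drive_tool:
  angular:
    - [0,0,0]
    - [0,0,0]
    - [0,0,0]
    - [0,0,0]
  slide:
    - [0,0,2.5]
    - [0,0,2.5]
    - [0,0,2.5]
    - [0,0,2.5]
  claw: [8.8,8.8,8.8,8.8]

```text
time: 1.67
position: [457.1, -342.7, 97.7]
ee_rot: [0.0, 0.795, -0.606, 0.0]
force: [0.0, -0.7, -0.0]
finger_gap: 88.6
```

>>> drive_tool:
  angular:
    - [0,0,0]
    - [0,0,0]
    - [0,0,0]
    - [0,0,0]
    - [0,0,0]
  slide:
    - [0,0,0]
    - [0,0,0]
    - [0,0,0]
    - [0,0,0]
    - [0,0,0]
  claw: [7.5,5.5,5.5,5.5,5.5]

```text
time: 2.08
position: [458.1, -343.4, 100.1]
ee_rot: [0.0, 0.795, -0.606, 0.002]
force: [-0.7, -0.0, 2.4]
finger_gap: 62.4
```

>>> drive_tool:
  angular:
    - [0,0,0]
    - [0,0,0]
    - [0,0,0]
    - [0,0,0]
  slide:
    - [0,0,-0.5]
    - [0,0,-1.5]
    - [0,0,-2.0]
    - [0,0,-2.0]
  claw: [5.5,5.5,5.5,5.5]

```text
time: 2.42
position: [456.4, -341.9, 158.4]
ee_rot: [-0.0, 0.795, -0.606, -0.001]
force: [0.2, 0.1, -2.0]
finger_gap: 61.7
```

>>> drive_tool:
  angular:
    - [0,0,0]
    - [0,0,0]
    - [0,0,0]
    - [0,0,0]
    - [0,0,0]
  slide:
    - [0,0,-2]
    - [0,0,-1.5]
    - [0,0,0]
    - [0,0,0]
    - [0,0,0]
  claw: [5.5,5.5,5.5,5.5,5.5]

```text
time: 2.83
position: [456.4, -341.9, 192.1]
ee_rot: [-0.0, 0.795, -0.606, -0.001]
force: [-1.1, 0.3, -2.7]
finger_gap: 62.0
```

>>> drive_tool:
  angular:
    - [0,0,0]
    - [0,0,0]
    - [0,0,0]
  slide:
    - [0,0,0]
    - [0,0,0]
    - [0,0,0]
  claw: [5.5,5.5,5.5]

```text
time: 3.08
position: [456.3, -341.8, 191.4]
ee_rot: [-0.0, 0.795, -0.606, -0.001]
force: [-0.2, 0.4, -1.7]
finger_gap: 61.9
```

Run:
```python
from h import *
for i in range(4): o=state(); arm.capture("top")
print(o["joint_efforts"])
```

```text
{'time': np.float64(3.083), 'position': array([ 456.304, -341.828,  191.364]), 'ee_rot': array([-0.   ,  0.795, -0.606, -0.001]), 'force': array([-0.162,  0.433, -1.682]), 'finger_gap': np.float64(61.948)}
{'time': np.float64(3.133), 'position': array([ 456.432, -341.959,  191.599]), 'ee_rot': array([-0.   ,  0.795, -0.606, -0.001]), 'force': array([ 0.12 ,  0.094, -1.33 ]), 'finger_gap': np.float64(61.964)}
{'time': np.float64(3.183), 'position': array([ 456.556, -342.066,  191.866]), 'ee_rot': array([-0.   ,  0.795, -0.606, -0.001]), 'force': array([-0.477, -0.634, -1.535]), 'finger_gap': np.float64(61.638)}
{'time': np.float64(3.233), 'position': array([ 456.678, -342.15 ,  192.092]), 'ee_rot': array([-0.   ,  0.795, -0.606, -0.001]), 'force': array([ 0.724,  0.468, -2.628]), 'finger_gap': np.float64(62.108)}
[ 1.14945142e-03 -4.22168076e+01 -3.30106008e+01  6.09924621e-02
 -1.89713831e-02 -2.66421630e-04]
```

T3 weighs about 1.9 N (0.19 kg), so it is light. I'm carrying it to the far half of the tray, around (524,314).

>>> drive_tool:
  angular:
    - [0,0,0]
    - [0,0,0]
    - [0,0,0]
    - [0,0,0]
    - [0,0,0]
  slide:
    - [0,0,-3]
    - [0,0,-3]
    - [-1.71,-0.66,0]
    - [-3.41,-1.33,0]
    - [-3.41,-1.33,0]
  claw: [5.5,5.5,5.5,5.5,5.5]

```text
time: 3.7
position: [466.7, -251.5, 253.8]
ee_rot: [-0.0, 0.794, -0.607, 0.001]
force: [0.3, 0.3, -3.1]
finger_gap: 61.9
```

>>> drive_tool:
  angular:
    - [0,0,0]
    - [0,0,0]
    - [0,0,0]
    - [0,0,0]
    - [0,0,0]
  slide:
    - [-3.41,-1.33,0]
    - [-3.41,-1.33,0]
    - [-3.41,-1.33,0]
    - [-3.41,-1.33,0]
    - [-3.41,-1.33,0]
  claw: [5.5,5.5,5.5,5.5,5.5]

```text
time: 4.12
position: [485.2, -67.6, 252.9]
ee_rot: [-0.0, 0.795, -0.607, 0.0]
force: [0.5, 0.1, -1.9]
finger_gap: 61.8
```

>>> drive_tool:
  angular:
    - [0,0,0]
    - [0,0,0]
    - [0,0,0]
    - [0,0,0]
    - [0,0,0]
  slide:
    - [-3.41,-1.33,0]
    - [-3.41,-1.33,0]
    - [-3.41,-1.33,0]
    - [-3.41,-1.33,0]
    - [-3.41,-1.33,0]
  claw: [5.5,5.5,5.5,5.5,5.5]

```text
time: 4.53
position: [504.2, 114.6, 252.9]
ee_rot: [-0.0, 0.795, -0.606, 0.0]
force: [0.9, -0.5, -2.3]
finger_gap: 62.2
```

>>> drive_tool:
  angular:
    - [0,0,0]
    - [0,0,0]
    - [0,0,0]
    - [0,0,0]
    - [0,0,0]
  slide:
    - [-3.41,-1.33,0]
    - [-3.41,-1.33,0]
    - [-3.41,-1.33,0]
    - [-3.41,-1.33,0]
    - [-3.41,-1.33,0]
  claw: [5.5,5.5,5.5,5.5,5.5]

```text
time: 4.95
position: [523.2, 296.7, 252.7]
ee_rot: [-0.0, 0.795, -0.606, 0.0]
force: [1.2, -0.4, -1.5]
finger_gap: 62.2
```

>>> drive_tool:
  angular:
    - [0,0,0]
    - [0,0,0]
    - [0,0,0]
    - [0,0,0]
    - [0,0,0]
  slide:
    - [-1.71,-0.66,0]
    - [0,0,2.5]
    - [0,0,3]
    - [0,0,3]
    - [0,0,1.5]
  claw: [5.5,5.5,5.5,5.5,5.5]

```text
time: 5.37
position: [523.1, 312.4, 148.6]
ee_rot: [0.003, 0.795, -0.606, -0.001]
force: [-0.6, -0.5, -2.7]
finger_gap: 62.2
```

Run:
```python
from h import *
o=state(); s=arm.capture("side"); cv2.imwrite("pics/s2.png",cv2.resize(s["img"][100:400,180:440],None,fx=2,fy=2)[:,:,::-1])
```

```text
{'time': np.float64(5.367), 'position': array([523.14 , 312.384, 148.626]), 'ee_rot': array([ 0.003,  0.795, -0.606, -0.001]), 'force': array([-0.602, -0.484, -2.654]), 'finger_gap': np.float64(62.158)}
```

View pics/s2.png

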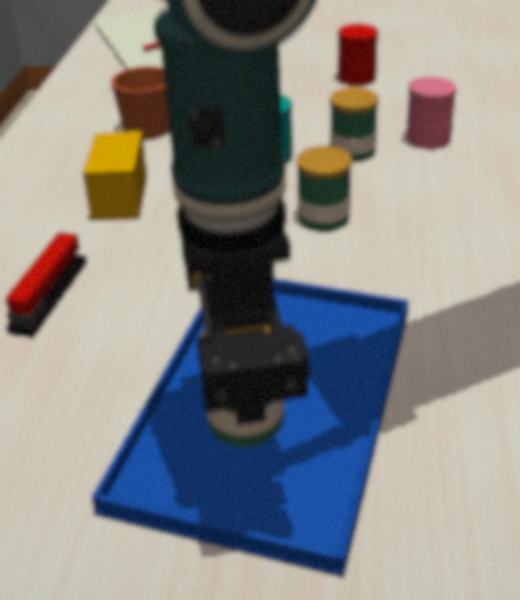

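The tin is upright over the tray at crop (245,420). I'm lowering it gently.

>>> drive_tool:
  angular:
    - [0,0,0]
    - [0,0,0]
    - [0,0,0]
    - [0,0,0]
  slide:
    - [0,0,1.8]
    - [0,0,1.5]
    - [0,0,0.6]
    - [0,0,0]
  claw: [5.5,5.5,5.5,5.5]

```text
time: 5.75
position: [524.3, 312.5, 112.4]
ee_rot: [0.001, 0.795, -0.606, -0.001]
force: [-0.4, 0.0, -2.4]
finger_gap: 62.2
```

>>> drive_tool:
  angular:
    - [0,0,0]
    - [0,0,0]
    - [0,0,0]
  slide:
    - [0,0,0.2]
    - [0,0,0.2]
    - [0,0,0]
  claw: [5.5,5.5,5.5]

```text
time: 6.0
position: [525.8, 313.3, 110.7]
ee_rot: [-0.001, 0.795, -0.606, 0.0]
force: [-0.9, 0.4, -1.2]
finger_gap: 61.9
```

>>> drive_tool:
  angular:
    - [0,0,0]
    - [0,0,0]
    - [0,0,0]
  slide:
    - [0,0,0.2]
    - [0,0,0.2]
    - [0,0,0]
  claw: [5.5,5.5,5.5]

```text
time: 6.25
position: [525.1, 313.0, 105.7]
ee_rot: [0.0, 0.795, -0.606, -0.0]
force: [0.0, -0.3, -2.4]
finger_gap: 61.7
```

>>> drive_tool:
  angular:
    - [0,0,0]
    - [0,0,0]
    - [0,0,0]
  slide:
    - [0,0,0.1]
    - [0,0,0.1]
    - [0,0,0]
  claw: [5.5,5.5,5.5]

```text
time: 6.5
position: [525.3, 313.1, 105.2]
ee_rot: [0.0, 0.795, -0.606, 0.0]
force: [-3.2, -1.5, 6.7]
finger_gap: 61.8
```

Contact. I'm releasing, rising, and heading to T1.

>>> drive_tool:
  angular:
    - [0,0,0]
    - [0,0,0]
    - [0,0,0]
    - [0,0,0]
    - [0,0,0]
  slide:
    - [0,0,0]
    - [0,0,0]
    - [0,0,0]
    - [0,0,0]
    - [0,0,0]
  claw: [7,8.8,8.8,8.8,8.8]

```text
time: 6.92
position: [525.2, 313.0, 103.6]
ee_rot: [0.0, 0.795, -0.606, -0.0]
force: [0.2, 0.1, -0.4]
finger_gap: 87.9
```

>>> drive_tool:
  angular:
    - [0,0,0]
    - [0,0,0]
    - [0,0,0]
    - [0,0,0]
    - [0,0,0]
  slide:
    - [0,0,-1]
    - [0,0,-2]
    - [0,0,-3]
    - [0,0,-3]
    - [0,0,-2]
  claw: [8.8,8.8,8.8,8.8,8.8]

```text
time: 7.33
position: [526.1, 313.6, 217.4]
ee_rot: [-0.002, 0.795, -0.606, 0.001]
force: [0.1, 1.2, -0.2]
finger_gap: 87.8
```

>>> drive_tool:
  angular:
    - [0,0,0]
    - [0,0,0]
    - [0,0,0]
    - [0,0,0]
    - [0,0,0]
  slide:
    - [3.44,1.48,0]
    - [3.44,1.48,0]
    - [3.44,1.48,0]
    - [3.44,1.48,0]
    - [3.44,1.48,0]
  claw: [8.8,8.8,8.8,8.8,8.8]

```text
time: 7.75
position: [498.9, 126.2, 214.6]
ee_rot: [-0.0, 0.795, -0.606, 0.0]
force: [1.1, -0.4, -0.4]
finger_gap: 87.8
```

>>> drive_tool:
  angular:
    - [0,0,0]
    - [0,0,0]
    - [0,0,0]
    - [0,0,0]
    - [0,0,0]
  slide:
    - [3.44,1.48,0]
    - [3.44,1.48,0]
    - [3.44,1.48,0]
    - [3.44,1.48,0]
    - [3.44,1.48,0]
  claw: [8.8,8.8,8.8,8.8,8.8]

```text
time: 8.17
position: [473.0, -59.5, 214.7]
ee_rot: [-0.0, 0.795, -0.606, 0.001]
force: [0.7, 0.1, 0.4]
finger_gap: 88.0
```

Run:
```python
from h import *
o=state(); s=arm.capture("side"); cv2.imwrite("pics/s3.png",cv2.resize(s["img"][100:400,180:440],None,fx=2,fy=2)[:,:,::-1])
```

```text
{'time': np.float64(8.167), 'position': array([473.037, -59.521, 214.676]), 'ee_rot': array([-0.   ,  0.795, -0.606,  0.001]), 'force': array([0.658, 0.13 , 0.395]), 'finger_gap': np.float64(88.028)}
```

View pics/s3.png

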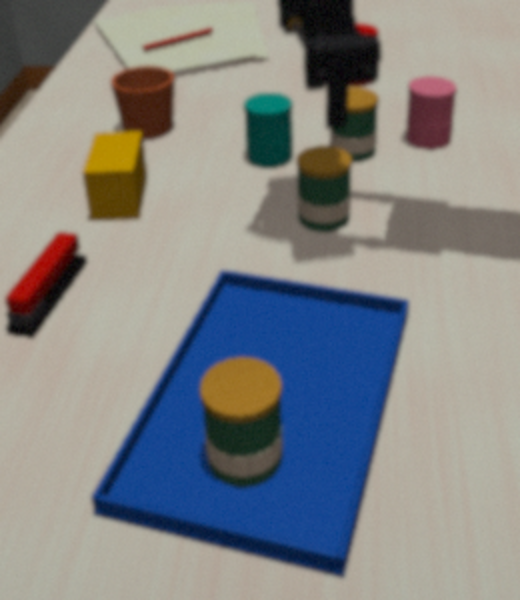

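The first tin stands in the tray at crop (242,425), and the gripper is above T1 at crop (325,190). I'm descending 116 mm, gripping and lifting.

>>> drive_tool:
  angular:
    - [0,0,0]
    - [0,0,0]
    - [0,0,0]
    - [0,0,0]
    - [0,0,0]
  slide:
    - [0,0,3]
    - [0,0,2.5]
    - [0,0,2.5]
    - [0,0,2.5]
    - [0,0,1.2]
  claw: [8.8,8.8,8.8,8.8,8.8]

```text
time: 8.63
position: [471.8, -57.6, 94.5]
ee_rot: [0.001, 0.795, -0.607, -0.002]
force: [-0.7, 0.2, 0.6]
finger_gap: 87.9
```

>>> drive_tool:
  angular:
    - [0,0,0]
    - [0,0,0]
    - [0,0,0]
    - [0,0,0]
    - [0,0,0]
  slide:
    - [0,0,0]
    - [0,0,0]
    - [0,0,0]
    - [0,0,0]
    - [0,0,0]
  claw: [7.5,5.5,5.5,5.5,5.5]

```text
time: 9.05
position: [474.7, -57.8, 98.3]
ee_rot: [-0.001, 0.795, -0.606, 0.001]
force: [0.3, 1.6, 1.7]
finger_gap: 61.9
```

>>> drive_tool:
  angular:
    - [0,0,0]
    - [0,0,0]
    - [0,0,0]
    - [0,0,0]
    - [0,0,0]
  slide:
    - [0,0,-0.5]
    - [0,0,-1.5]
    - [0,0,-2.0]
    - [0,0,-2.0]
    - [0,0,-2]
  claw: [5.5,5.5,5.5,5.5,5.5]

```text
time: 9.47
position: [473.0, -57.9, 177.8]
ee_rot: [0.0, 0.795, -0.606, -0.0]
force: [-0.0, -0.7, -2.6]
finger_gap: 61.3
```

>>> drive_tool:
  angular:
    - [0,0,0]
    - [0,0,0]
    - [0,0,0]
    - [0,0,0]
    - [0,0,0]
  slide:
    - [0,0,-1.5]
    - [0,0,0]
    - [0,0,0]
    - [0,0,0]
    - [0,0,0]
  claw: [5.5,5.5,5.5,5.5,5.5]

```text
time: 9.88
position: [472.4, -57.7, 190.3]
ee_rot: [0.001, 0.795, -0.606, -0.001]
force: [-1.3, 0.1, -2.3]
finger_gap: 61.6
```

Run:
```python
from h import *
for i in range(4): o=state(); arm.capture("top")
```

```text
{'time': np.float64(9.883), 'position': array([472.38 , -57.7  , 190.252]), 'ee_rot': array([ 0.001,  0.795, -0.606, -0.001]), 'force': array([-1.256,  0.13 , -2.288]), 'finger_gap': np.float64(61.561)}
{'time': np.float64(9.933), 'position': array([472.423, -57.712, 190.203]), 'ee_rot': array([ 0.001,  0.795, -0.606, -0.001]), 'force': array([-0.351,  0.371, -1.376]), 'finger_gap': np.float64(61.418)}
{'time': np.float64(9.983), 'position': array([472.54 , -57.726, 190.269]), 'ee_rot': array([ 0.001,  0.795, -0.606, -0.001]), 'force': array([ 0.514, -0.44 , -2.187]), 'finger_gap': np.float64(61.305)}
{'time': np.float64(10.033), 'position': array([472.725, -57.76 , 190.453]), 'ee_rot': array([ 0.001,  0.795, -0.606, -0.001]), 'force': array([-0.027,  0.087, -2.28 ]), 'finger_gap': np.float64(61.373)}
```

T1 is also light (about 2.0 N), so T2 should be the heavy one. I'm placing T1 in the near half of the tray at (495,177).

>>> drive_tool:
  angular:
    - [0,0,0]
    - [0,0,0]
    - [0,0,0]
    - [0,0,0]
    - [0,0,0]
  slide:
    - [-1.38,-0.52,0]
    - [-2.76,-1.04,0]
    - [-2.76,-1.04,0]
    - [-2.76,-1.04,0]
    - [-2.76,-1.04,0]
  claw: [5.5,5.5,5.5,5.5,5.5]

```text
time: 10.5
position: [485.6, 75.4, 191.3]
ee_rot: [0.0, 0.795, -0.607, -0.0]
force: [0.3, -0.3, -1.6]
finger_gap: 62.0
```

>>> drive_tool:
  angular:
    - [0,0,0]
    - [0,0,0]
    - [0,0,0]
    - [0,0,0]
    - [0,0,0]
  slide:
    - [-2.76,-1.04,0]
    - [-2.76,-1.04,0]
    - [-2.76,-1.04,0]
    - [-1.38,-0.52,0]
    - [0,0,0]
  claw: [5.5,5.5,5.5,5.5,5.5]

```text
time: 10.92
position: [495.5, 179.9, 191.4]
ee_rot: [-0.0, 0.796, -0.605, -0.0]
force: [0.1, 0.2, -1.7]
finger_gap: 61.9
```

>>> drive_tool:
  angular:
    - [0,0,0]
    - [0,0,0]
    - [0,0,0]
    - [0,0,0]
    - [0,0,0]
  slide:
    - [0,0,2]
    - [0,0,2.5]
    - [0,0,2]
    - [0,0,1]
    - [0,0,0]
  claw: [5.5,5.5,5.5,5.5,5.5]

```text
time: 11.33
position: [493.0, 175.7, 113.6]
ee_rot: [0.003, 0.795, -0.607, -0.002]
force: [-1.0, 0.5, -1.8]
finger_gap: 61.5
```

>>> drive_tool:
  angular:
    - [0,0,0]
    - [0,0,0]
    - [0,0,0]
  slide:
    - [0,0,0.2]
    - [0,0,0.2]
    - [0,0,0]
  claw: [5.5,5.5,5.5]

```text
time: 11.58
position: [496.2, 177.1, 113.7]
ee_rot: [-0.001, 0.795, -0.606, 0.001]
force: [-0.2, -0.6, -1.6]
finger_gap: 61.7
```

>>> drive_tool:
  angular:
    - [0,0,0]
    - [0,0,0]
    - [0,0,0]
  slide:
    - [0,0,0.2]
    - [0,0,0.2]
    - [0,0,0]
  claw: [5.5,5.5,5.5]

```text
time: 11.83
position: [495.4, 177.1, 108.9]
ee_rot: [-0.0, 0.795, -0.606, 0.0]
force: [-0.3, -0.1, -3.3]
finger_gap: 61.8
```

>>> drive_tool:
  angular:
    - [0,0,0]
    - [0,0,0]
    - [0,0,0]
  slide:
    - [0,0,0.1]
    - [0,0,0.1]
    - [0,0,0]
  claw: [5.5,5.5,5.5]

```text
time: 12.08
position: [495.2, 177.1, 106.6]
ee_rot: [0.0, 0.795, -0.606, -0.0]
force: [0.6, -0.2, -2.1]
finger_gap: 61.4
```

>>> drive_tool:
  angular:
    - [0,0,0]
    - [0,0,0]
    - [0,0,0]
  slide:
    - [0,0,0.1]
    - [0,0,0.1]
    - [0,0,0]
  claw: [5.5,5.5,5.5]

```text
time: 12.33
position: [495.2, 177.0, 104.5]
ee_rot: [0.0, 0.795, -0.606, -0.0]
force: [-0.3, 1.1, -2.7]
finger_gap: 61.9
```

>>> drive_tool:
  angular:
    - [0,0,0]
    - [0,0,0]
    - [0,0,0]
  slide:
    - [0,0,0.1]
    - [0,0,0]
    - [0,0,0]
  claw: [5.5,5.5,5.5]

```text
time: 12.58
position: [495.3, 177.1, 103.7]
ee_rot: [0.0, 0.795, -0.606, -0.0]
force: [0.5, -0.1, -2.4]
finger_gap: 61.5
```

>>> drive_tool:
  angular:
    - [0,0,0]
    - [0,0,0]
    - [0,0,0]
  slide:
    - [0,0,0.1]
    - [0,0,0]
    - [0,0,0]
  claw: [5.5,5.5,5.5]

```text
time: 12.83
position: [495.7, 177.2, 103.4]
ee_rot: [-0.0, 0.795, -0.606, 0.0]
force: [-2.3, 0.0, 3.7]
finger_gap: 61.8
```

>>> drive_tool:
  angular:
    - [0,0,0]
    - [0,0,0]
    - [0,0,0]
  slide:
    - [0,0,0.1]
    - [0,0,0]
    - [0,0,0]
  claw: [5.5,5.5,5.5]

```text
time: 13.08
position: [496.2, 177.4, 103.4]
ee_rot: [-0.001, 0.795, -0.606, 0.001]
force: [-5.0, -1.1, 10.7]
finger_gap: 61.4
```

Seated. I'm releasing and going to T2.

>>> drive_tool:
  angular:
    - [0,0,0]
    - [0,0,0]
    - [0,0,0]
    - [0,0,0]
    - [0,0,0]
  slide:
    - [0,0,0]
    - [0,0,0]
    - [0,0,0]
    - [0,0,0]
    - [0,0,0]
  claw: [7,8.8,8.8,8.8,8.8]

```text
time: 13.5
position: [495.1, 177.0, 101.4]
ee_rot: [0.0, 0.795, -0.606, -0.0]
force: [-0.2, 0.5, 1.0]
finger_gap: 88.0
```

>>> drive_tool:
  angular:
    - [0,0,0]
    - [0,0,0]
    - [0,0,0]
    - [0,0,0]
    - [0,0,0]
  slide:
    - [0,0,-1]
    - [0,0,-2]
    - [0,0,-3]
    - [0,0,-3]
    - [0,0,-2]
  claw: [8.8,8.8,8.8,8.8,8.8]

```text
time: 13.92
position: [496.2, 177.4, 215.1]
ee_rot: [-0.001, 0.795, -0.606, 0.001]
force: [0.6, 0.8, -0.7]
finger_gap: 87.6
```

>>> drive_tool:
  angular:
    - [0,0,0]
    - [0,0,0]
    - [0,0,0]
    - [0,0,0]
    - [0,0,0]
  slide:
    - [3.7,1.59,0]
    - [3.7,1.59,0]
    - [3.7,1.59,0]
    - [3.7,1.59,0]
    - [3.7,1.59,0]
  claw: [8.8,8.8,8.8,8.8,8.8]

```text
time: 14.33
position: [467.1, -23.9, 212.7]
ee_rot: [-0.0, 0.795, -0.606, 0.001]
force: [0.8, -1.0, 0.1]
finger_gap: 88.2
```

>>> drive_tool:
  angular:
    - [0,0,0]
    - [0,0,0]
    - [0,0,0]
    - [0,0,0]
    - [0,0,0]
  slide:
    - [3.7,1.59,0]
    - [3.7,1.59,0]
    - [3.7,1.59,0]
    - [3.7,1.59,0]
    - [3.7,1.59,0]
  claw: [8.8,8.8,8.8,8.8,8.8]

```text
time: 14.75
position: [439.2, -223.8, 212.7]
ee_rot: [-0.0, 0.795, -0.606, 0.001]
force: [0.2, -0.6, 0.9]
finger_gap: 88.0
```

Run:
```python
from h import *
o=state(); s=arm.capture("side"); cv2.imwrite("pics/s4.png",cv2.resize(s["img"][80:380,180:440],None,fx=2,fy=2)[:,:,::-1])
```

```text
{'time': np.float64(14.75), 'position': array([ 439.243, -223.8  ,  212.682]), 'ee_rot': array([-0.   ,  0.795, -0.606,  0.001]), 'force': array([ 0.218, -0.587,  0.93 ]), 'finger_gap': np.float64(88.008)}
```

View pics/s4.png

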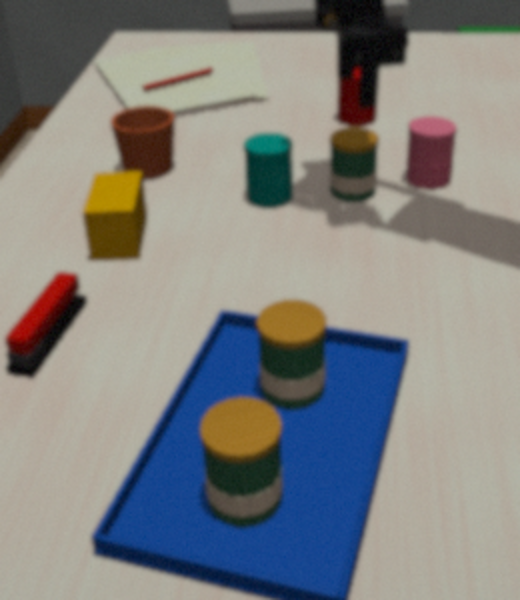

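Both light tins stand in the tray at crop (242,460) and (292,355), and the gripper is over T2 at (354,165). I'm gripping it and lifting 190 mm.

>>> drive_tool:
  angular:
    - [0,0,0]
    - [0,0,0]
    - [0,0,0]
    - [0,0,0]
    - [0,0,0]
  slide:
    - [0,0,3]
    - [0,0,2.5]
    - [0,0,2.5]
    - [0,0,2.3]
    - [0,0,1.1]
  claw: [8.8,8.8,8.8,8.8,8.8]

```text
time: 15.22
position: [438.2, -220.9, 95.4]
ee_rot: [0.0, 0.795, -0.607, -0.002]
force: [0.4, 0.2, 0.1]
finger_gap: 87.9
```

>>> drive_tool:
  angular:
    - [0,0,0]
    - [0,0,0]
    - [0,0,0]
    - [0,0,0]
    - [0,0,0]
  slide:
    - [0,0,0]
    - [0,0,0]
    - [0,0,0]
    - [0,0,0]
    - [0,0,0]
  claw: [7.5,5.5,5.5,5.5,5.5]

```text
time: 15.63
position: [441.4, -222.7, 99.6]
ee_rot: [-0.0, 0.795, -0.606, 0.002]
force: [1.2, -0.5, 2.1]
finger_gap: 62.4
```

>>> drive_tool:
  angular:
    - [0,0,0]
    - [0,0,0]
    - [0,0,0]
    - [0,0,0]
    - [0,0,0]
  slide:
    - [0,0,-0.5]
    - [0,0,-1.5]
    - [0,0,-2.0]
    - [0,0,-2.0]
    - [0,0,-2]
  claw: [5.5,5.5,5.5,5.5,5.5]

```text
time: 16.05
position: [438.5, -220.9, 177.5]
ee_rot: [0.0, 0.795, -0.606, -0.002]
force: [0.2, -0.7, -7.4]
finger_gap: 62.1
```

>>> drive_tool:
  angular:
    - [0,0,0]
    - [0,0,0]
    - [0,0,0]
    - [0,0,0]
    - [0,0,0]
  slide:
    - [0,0,-2]
    - [0,0,-2]
    - [0,0,-2]
    - [0,0,-2]
    - [0,0,-2]
  claw: [5.5,5.5,5.5,5.5,5.5]

```text
time: 16.47
position: [438.6, -221.0, 277.7]
ee_rot: [0.0, 0.795, -0.606, -0.001]
force: [0.5, 0.1, -7.3]
finger_gap: 62.1
```

>>> drive_tool:
  angular:
    - [0,0,0]
    - [0,0,0]
    - [0,0,0]
    - [0,0,0]
    - [0,0,0]
  slide:
    - [0,0,-1]
    - [0,0,0]
    - [0,0,0]
    - [0,0,0]
    - [0,0,0]
  claw: [5.5,5.5,5.5,5.5,5.5]

```text
time: 16.88
position: [438.8, -221.2, 285.6]
ee_rot: [0.0, 0.795, -0.606, -0.002]
force: [-0.1, 0.6, -6.0]
finger_gap: 62.2
```

>>> drive_tool:
  angular:
    - [0,0,0]
    - [0,0,0]
    - [0,0,0]
    - [0,0,0]
    - [0,0,0]
  slide:
    - [0,0,0]
    - [0,0,0]
    - [0,0,0]
    - [0,0,0]
    - [0,0,0]
  claw: [5.5,5.5,5.5,5.5,5.5]

```text
time: 17.3
position: [439.9, -221.8, 287.6]
ee_rot: [0.0, 0.795, -0.606, -0.0]
force: [0.4, 1.1, -5.4]
finger_gap: 62.0
```

Run:
```python
from h import *
for i in range(4): o=state(); s=arm.capture("side")
cv2.imwrite("pics/s5.png",cv2.resize(s["img"][50:350,180:440],None,fx=2,fy=2)[:,:,::-1])
```

```text
{'time': np.float64(17.3), 'position': array([ 439.874, -221.808,  287.578]), 'ee_rot': array([ 0.   ,  0.795, -0.606, -0.   ]), 'force': array([ 0.369,  1.09 , -5.441]), 'finger_gap': np.float64(61.955)}
{'time': np.float64(17.35), 'position': array([ 439.886, -221.805,  287.64 ]), 'ee_rot': array([-0.   ,  0.795, -0.606, -0.   ]), 'force': array([ 0.24 , -1.035, -6.134]), 'finger_gap': np.float64(61.964)}
{'time': np.float64(17.4), 'position': array([ 439.916, -221.823,  287.722]), 'ee_rot': array([-0.   ,  0.795, -0.606,  0.   ]), 'force': array([ 0.425, -0.418, -5.739]), 'finger_gap': np.float64(62.375)}
{'time': np.float64(17.45), 'position': array([ 439.91 , -221.832,  287.733]), 'ee_rot': array([-0.   ,  0.795, -0.606,  0.   ]), 'force': array([ 0.594, -1.162, -6.758]), 'finger_gap': np.float64(62.413)}
```

View pics/s5.png

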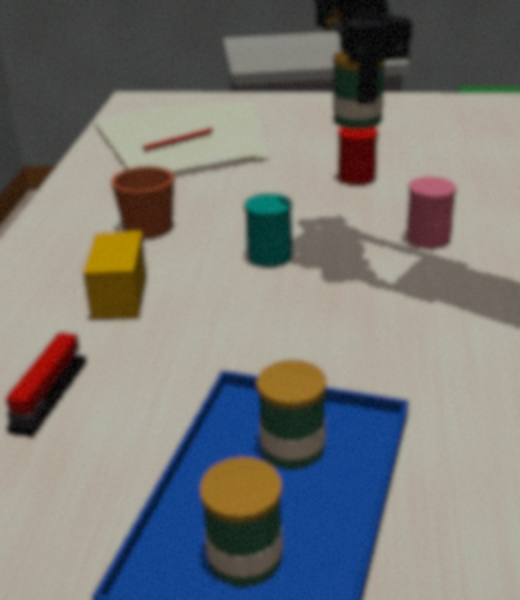

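T2 reads about 5.9 N (0.6 kg), so it is the heavy tin. It is held upright and still at crop (358,90), with its underside about 190 mm up. The two light tins stand in the tray. I'm handing in.

```bash
python3 -c "from plant import arm; print(arm.finish_job())"
```

```text
the job is handed in; nothing more can be done
None
```

The heaviest tin is in the gripper, upright and still, with its underside about 19 cm above the counter, and the job is handed in at about 17.5 s.

I lifted all three tins. Two read about 1.9 N and 2.0 N (roughly 0.2 kg each), and I set them down standing in the blue tray. The third read about 5.9 N (roughly 0.6 kg), and that is the one being held.

In the last picture both light tins stand in the tray, and the pot, carton, stapler and the red, pink and turquoise look-alikes appear undisturbed. At hand-in the gripper opening was steady at 62 mm, the tin's width.

The one disagreement was that the top and side cameras differed by 8–10 mm in the tins' y positions. I used the top view, and all three grasps closed cleanly.

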